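# Free the incisal pin of a dental articulator and set it down on its table

### The job

The incisal pin of the articulator is locked in its raised position. With a fingertip, roll the blue knurled lock wheel at the front of the upper arm two full turns loose (counter-clockwise seen from in front), then press the pin down by its blue cap until its foot stands on the incisal table. Touch gently: pinch and lift nothing, leave the lock at two turns, keep the articulator standing where it is and leave the other things on the bench alone.

Things in the scene. Friction and masses are not known exactly. Their poses are not given: they have to be found in the camera images.
- articulator: Dental articulator (mm): aluminium and blue frame holding two plaster models in bite, 1.3 kg, loose on rubber feet; 170 long, 135 wide, 134 high without its pin. Origin on the bench under the models; x points to its front end (pin, pin table, lock wheel), z up. Its other blue knurled screws (top middle, dia 28; rear, dia 18) do not turn.
- wheel_hub (a point): Centre of the lock wheel: blue knurled thumbwheel, dia 26, 13 thick (mm), level axis, at the very front of the upper arm, 86.5 in front of the articulator's origin, 123 above the bench. x points outward along the screw, y to the wheel's right as seen from in front, z up (does not turn). Rim top 13 above, open from above; the pin stands 26.5 behind, up to 37 higher than the rim.
- wheel_mark (a point): Outer end of the white line on the wheel (a bar from hub to rim on the outer face, running on as a stripe across the rim), on the edge of the outer face, 13 mm from the axis. Goes round with the wheel; uppermost when the lock is tight.
- lock_wheel (a joint): Angle of the lock wheel, rad: 0 = tight (start, stop), grows as loosened, 6.28 a turn, stop at 3 turns. Loosening moves the top of the rim towards -y of wheel_hub. It moves 1.5 mm outward a turn. Takes 1.5 N at the rim, stays where left, no coasting. The rim grips: lightly pressed (3 N or more) it turns with the fingertip, 1 rad per 13 mm of travel. Pin free after about 1 1/4 turns.
- incisal_pin (a joint): Pin pushed down from its top position, m: 0 = up, 0.018 = foot on the incisal table (hard stop). Starts at 0 with the point of the lock screw in a groove of the pin, which lets it move only 1 to 2 mm; once unlocked it still stays by the drag of its guide and takes about 2 N to push down.
- pin_top (a point): Top of the pin's flat blue cap (dia 16, 5 thick, mm), where to press. The upright steel pin (dia 8, 125 long) runs through the front of the upper arm, 60 in front of the articulator's origin; cap top 173 above the bench at joint 0, 155 when down. z up.
- pin_foot (a point): Lower end of the pin; moves with it.
- incisal_table (a point): Middle of the top of the incisal table, the blue disc (dia 32 mm) on the lower frame straight below the pin, 30 mm above the bench.
- wax_jar: Bystander: small round jar, green-grey, red lid; dia 48, 55 high (mm). Origin at the centre of its underside.
- foil_box: Bystander: white box with a red band, 62 x 36 x 24 high (mm). Origin at the centre of its underside.
- stone_model: Bystander: yellow plaster tooth model on a white base, about 60 x 60 x 38 high (mm). Origin at the centre of its underside.
- fluid_bottle: Bystander: white bottle with blue cap, dia 44, 110 high (mm). Origin at the centre of its underside.
- mixing_bowl: Bystander: green bowl, dia 110, 65 high (mm). Origin at the centre of its underside.
- wax_knife: Bystander: wax knife with a wooden handle, lying flat, 190 long (mm). Origin at the centre of its underside.
- handpiece_stand: Bystander: black stand 85 x 150, with a dark handpiece lying across it, 67 high (mm). Origin at the centre of its underside.

How it is judged:
By the outcome, as a careful person would: the job done as asked, in the order asked, and still so for the second after the job is handed in, with the robot touching nothing.
It also fails if it takes over 64 s, if anything falls off the work surface, if the arm or the gripper's body presses on something with over 40 N, if the wrist force passes 120 N, or if a joint passes its speed limit or range.

### The arm

A 7-joint arm with a two-finger parallel gripper is mounted at the origin on the work surface. World frame = base frame: x ahead of the robot, y to its left, z up, the work surface at z = 0. Lengths are in mm, angles in rad, forces in N, time in s.
With the tool pointing down it reaches from about 400 to 925 mm from the base axis. Payload 5.6 kg.
Tool frame: the origin (TCP) lies between the finger pads; the fingertips stand 17 mm ahead of it and the grasp point (between the pads) lies 2 mm behind it; z points along the fingers, y is the line along which they close (so a half turn about z gives the same grasp; the last joint's range is limited). The gripper opens to 85 mm and grips with 20 to 120 N. Pads are 22 mm wide; open, the fingers measure 114 mm over their backs; the gripper's body (76 mm by 85 mm) begins 54 mm behind the grasp point. The pads swing forward as they close: fully open they stand 13 mm farther back than shut.
Start: joints at [-1.392, 0.468, -0.012, 1.603, 0.006, 1.071, -0.056], TCP at [143.031, 634.074, 248.29] pointing down, gripper open.
Joint ranges: [-2.53, 2.53], [-0.31, 2.02], [-1.57, 1.55], [0.28, 2.44], [-1.29, 4.43], [0.15, 1.84], [-2.92, 2.92]. Speed limits (rad/s): [2.57, 2.57, 3.14, 3.14, 3.14, 3.14, 3.14].

### API

Orientations are given as a 3x3 rotation matrix whose columns are the frame's x, y, z axes.
In Python, from station import env, jaws, read_state, cams gives the robot as it stands. The module is installed in compiled form; this text tells all that it offers. Calls block until the motion is done:
- env.goto(position, orientation): joint-space move of the TCP to a pose.
- env.move_straight(position, orientation=None, max_speed=150, until_force=None): straight line of the TCP; orientation=None keeps the orientation; max_speed is the mean speed in mm/s. With until_force (N) it stops when the force on the tool has changed by that much, and returns True; else False.
- env.move_joints(angles): joint-space move.
- jaws.ungrasp() and jaws.gripper_close(): open the fingers fully, or close them until they stop; the grip force is fixed at half the most.
- env.hold(seconds).
- env.solve_ik(position, orientation): joint angles nearest the present ones, or None.
- read_state(): the state.
- cams.snapshot(name): name is "side" or "top" or "wrist"; returns a dict with "pixels" (420x560x3 uint8, blue, green, red), "z_map" (420x560 float32, mm along the optical axis (not along the pixel's ray), 0 where there is no reading), "mtx" (3x3 intrinsics, pixels), "distortion" ([k1, k2, p1, p2, k3] as OpenCV has them; the pictures are not rectified), "rvec" (rotation vector, rad) and "tvec" (3), from world to camera coordinates, as OpenCV has them; the wrist camera has in their place "tool_from_camera" (4x4, takes a point from camera to tool coordinates, whose origin is the TCP and whose axes are the flange's). Camera axes: x right, y down, z forward; pixel columns grow to the right and rows downward; lengths in mm; the calibration is good to about 2 mm. A picture is of the moment at which its call begins: read the wrist's pose just before it.
A pose or a line that the arm cannot do raises env.MotionError and nothing moves.
- env.close_job(): hands the job in; it is judged then, once.
The state is a dict: "time_s": time; "joints": joint angles; "qvel": joint speeds; "effort": joint torques, N m; "tool_pos": TCP position; "eef_rot": TCP orientation; "contact_force": force on the tool from outside, world axes, zero at the start; "wrist_torque": the same for the moment, N m; "opening": opening from 0.0 (shut) to 1.0 (fully open); "gripper_force": force on a finger pad.
Only numpy, scipy, OpenCV 4.12 (cv2) and the standard library are available. Lean on these libraries where they do the work, as an engineer would, in place of code of your own. Each camera call takes 0.05 s, during which the arm holds its last target. There are 200 camera calls.

## Working session

There is one attempt and no reset: what is moved stays moved. The work goes in short steps, each a Python script; the robot and the scene stay as the last script left them, time stands still between calls to the robot, and variables do not carry over. Pictures are saved under pics/ and viewed, at most 10 in all, crops included, and the job is handed in when it is done.

```bash
mkdir -p pics; cat > h.py <<'E'
import numpy as np, cv2
from station import env, jaws, read_state, cams
def snap(n):
    st=read_state(); s=cams.snapshot(n)
    if n=="wrist":
        T=np.eye(4);T[:3,:3]=st["eef_rot"];T[:3,3]=st["tool_pos"]
        s["wfc"]=T@np.array(s["tool_from_camera"])
    else:
        R=cv2.Rodrigues(np.array(s["rvec"],float))[0];T=np.eye(4);T[:3,:3]=R;T[:3,3]=np.ravel(s["tvec"]);s["wfc"]=np.linalg.inv(T)
    return s
def w(s,u,v,z=None):
    """pixel->world, with depth, or on plane z if given"""
    if z is None:
        zz=s["z_map"][int(v)-1:int(v)+2,int(u)-1:int(u)+2]; d=np.median(zz[zz>0])
    p=cv2.undistortPoints(np.array([[[u,v]]],float),np.array(s["mtx"],float),np.array(s["distortion"],float))[0,0]
    r=np.array([p[0],p[1],1.]);W=s["wfc"]
    if z is None: return W[:3,:3]@(r*d)+W[:3,3]
    r=W[:3,:3]@r; return W[:3,3]+r*(z-W[2,3])/r[2]
def cloud(s):
    v,u=np.nonzero(s["z_map"]>0)
    p=cv2.undistortPoints(np.stack([u,v],1)[:,None].astype(float),np.array(s["mtx"],float),np.array(s["distortion"],float))[:,0]
    d=s["z_map"][v,u][:,None]
    return u,v,(np.hstack([p,np.ones((len(p),1))])*d)@s["wfc"][:3,:3].T+s["wfc"][:3,3]
E
python3 - <<'E'
from h import *
import pickle
for n in ("top","side"):
    s=snap(n);pickle.dump(s,open(n+".pkl","wb"));cv2.imwrite(f"pics/{n}1.png",s["pixels"]);print(n,s["wfc"].round(2),s["mtx"])
print(read_state())
E
```

```text
top [[-1.00000e-02 -9.90000e-01  1.60000e-01  3.11870e+02]
 [-1.00000e+00  2.00000e-02  1.00000e-02 -5.69000e+00]
 [-1.00000e-02 -1.60000e-01 -9.90000e-01  1.24589e+03]
 [ 0.00000e+00  0.00000e+00  0.00000e+00  1.00000e+00]] [[423.08107721   0.         280.3619338 ]
 [  0.         423.08107721 205.64080698]
 [  0.           0.           1.        ]]
side [[ 9.9000e-01 -9.0000e-02  8.0000e-02  4.3038e+02]
 [-1.2000e-01 -7.6000e-01  6.4000e-01 -7.0801e+02]
 [ 0.0000e+00 -6.4000e-01 -7.7000e-01  9.8434e+02]
 [ 0.0000e+00  0.0000e+00  0.0000e+00  1.0000e+00]] [[388.45377337   0.         284.43174921]
 [  0.         388.45377337 215.6253506 ]
 [  0.           0.           1.        ]]
{'time_s': 0.1, 'joints': array([-1.39197254,  0.46829894, -0.01163239,  1.60351055,  0.00598886,
        1.07141825, -0.05630003]), 'qvel': array([-0.00031391, -0.0005248 ,  0.00194634, -0.00305142, -0.00149635,
        0.00133168, -0.00244767]), 'effort': array([ 1.05140301e-03, -5.33510721e+01,  2.17024342e-02, -2.51964587e+01,
        1.14904359e-02,  4.32680827e-03,  5.20627680e-06]), 'tool_pos': array([142.9443201 , 633.60553945, 247.43588449]), 'eef_rot': array([[-9.75488254e-01,  2.20051354e-01, -2.61283152e-04],
       [ 2.20051490e-01,  9.75486981e-01, -1.57881391e-03],
       [-9.25418261e-05, -1.59761017e-03, -9.99998720e-01]]), 'contact_force': array([-0.14722904,  0.51915937,  0.04611549]), 'wrist_torque': array([0.00687961, 0.01295067, 0.03957286]), 'gripper_force': 0.0, 'opening': 1.000926344515399}
```

View pics/top1.png

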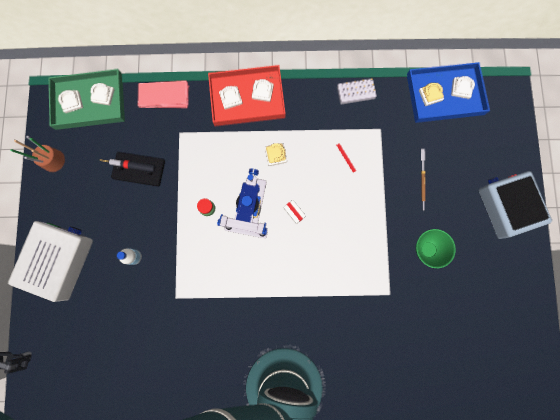

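View pics/side1.png

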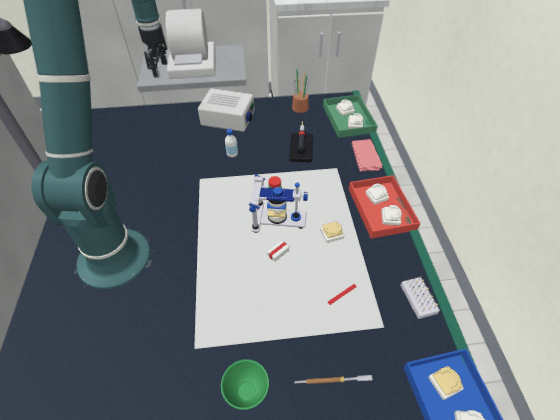

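The articulator is at about (245,205) in the top view and (280,205) in the side view. Its front, with the pin, points away from the robot (top 252,175; side 298,188). The jar at (205,207), the box at (293,212) and the model at (276,153) are close by.

```bash
python3 - <<'E'
from h import *
import pickle
t=pickle.load(open("top.pkl","rb"));s=pickle.load(open("side.pkl","rb"))
a=cv2.resize(t["pixels"][150:250,205:275],None,fx=5.7,fy=5.7,interpolation=cv2.INTER_CUBIC)
b=cv2.resize(s["pixels"][165:240,240:317],None,fx=5.2,fy=5.2,interpolation=cv2.INTER_CUBIC)
c=np.zeros((570,800,3),np.uint8);c[:a.shape[0],:a.shape[1]]=a;c[:b.shape[0],399:399+b.shape[1]]=b[:,:401];cv2.imwrite("pics/crop1.png",c)
for n,q in(("top",t),("side",s)):
    u,v,P=cloud(q); m=(P[:,2]>125)&(P[:,0]>300)&(P[:,0]<800)&(abs(P[:,1])<300)
    o=np.argsort(-P[:,2]*m)[:12]
    print(n,m.sum());print(np.c_[u[o],v[o],P[o].round(0)])
    m&=P[:,2]<150
    print(np.c_[u[m],v[m],P[m].round(0)][::12])
E
```

```text
top 1207
[[252. 175. 568.  73. 177.]
 [248. 177. 563.  84. 177.]
 [248. 176. 566.  84. 176.]
 [251. 178. 561.  76. 176.]
 [250. 179. 558.  79. 176.]
 [252. 176. 566.  74. 176.]
 [249. 176. 566.  81. 176.]
 [251. 179. 558.  76. 175.]
 [249. 179. 558.  81. 175.]
 [249. 175. 569.  81. 175.]
 [251. 176. 566.  76. 175.]
 [248. 178. 561.  84. 174.]]
[[250. 168. 599.  82. 132.]
 [256. 169. 596.  66. 131.]
 [250. 171. 590.  82. 133.]
 [252. 172. 585.  76. 141.]
 [255. 173. 583.  68. 138.]
 [255. 177. 573.  69. 133.]
 [247. 180. 565.  90. 134.]
 [250. 181. 563.  82. 131.]
 [248. 182. 559.  87. 136.]
 [246. 183. 557.  93. 135.]
 [245. 184. 556.  96. 127.]
 [243. 185. 553. 101. 128.]
 [255. 185. 553.  69. 127.]
 [251. 186. 549.  80. 129.]
 [246. 187. 547.  93. 130.]
 [242. 188. 544. 104. 132.]
 [254. 188. 543.  72. 131.]
 [248. 189. 542.  88. 128.]
 [244. 190. 539.  99. 126.]
 [256. 190. 539.  66. 128.]
 [250. 191. 536.  83. 129.]
 [246. 192. 532.  93. 134.]
 [242. 193. 531. 104. 129.]
 [254. 193. 530.  72. 130.]
 [249. 194. 528.  85. 127.]
 [244. 195. 525.  99. 129.]
 [256. 195. 525.  66. 129.
[... 3401 characters left out ...]
 [277. 195. 504.  78. 134.]
 [289. 195. 540.  78. 129.]
 [301. 195. 577.  78. 125.]
 [257. 196. 445.  85. 129.]
 [269. 196. 480.  81. 130.]
 [282. 196. 519.  77. 129.]
 [294. 196. 555.  71. 131.]
 [252. 197. 430.  84. 128.]
 [264. 197. 465.  81. 127.]
 [276. 197. 501.  74. 130.]
 [288. 197. 537.  73. 127.]
 [303. 197. 581.  65. 130.]
 [259. 198. 450.  76. 130.]
 [273. 198. 492.  73. 127.]
 [285. 198. 527.  70. 126.]
 [299. 198. 569.  65. 127.]
 [257. 199. 444.  73. 130.]
 [286. 199. 530.  65. 128.]
 [253. 200. 432.  62. 139.]
 [252. 201. 429.  56. 142.]
 [254. 202. 434.  55. 137.]
 [256. 203. 440.  52. 135.]
 [258. 204. 445.  49. 134.]
 [253. 206. 430.  46. 130.]
 [259. 207. 447.  39. 132.]]
```

View pics/crop1.png

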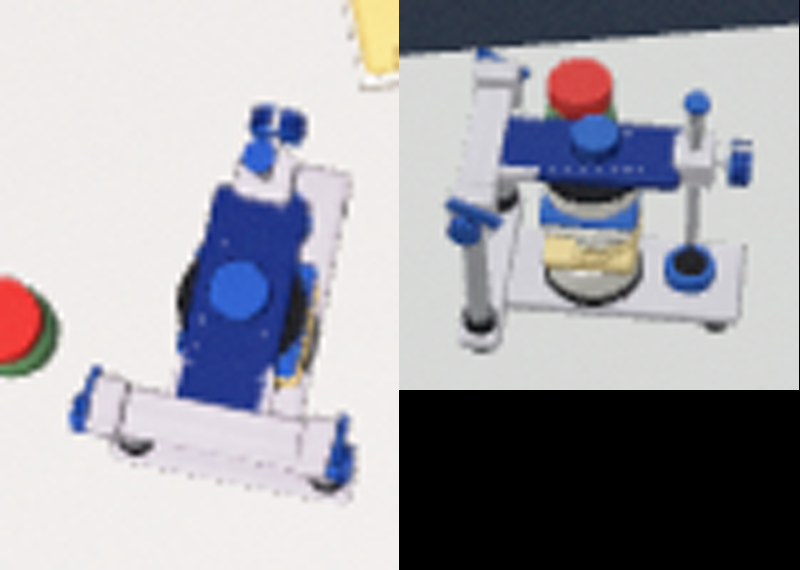

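```bash
cat >> h.py <<'E'
def frame(yaw):
    f=np.array([np.cos(yaw),np.sin(yaw),0]);l=np.array([-f[1],f[0],0]);return f,l,np.stack([-f,l,[0,0,-1]],1)
E
python3 - <<'E'
from h import *
jaws.gripper_close()
f,l,R=frame(np.radians(-11))
env.goto([600,73,300],R)
s=snap("wrist");cv2.imwrite("pics/w1.png",s["pixels"])
import pickle;pickle.dump(s,open("w1.pkl","wb"))
st=read_state();print(st["time_s"],st["tool_pos"],np.array(s["tool_from_camera"]).round(2),s["mtx"][0][0])
E
```

```text
3.4833 [599.8557816   74.19064121 299.79482028] [[   0.     -0.95   -0.32   81.65]
 [   1.      0.      0.      0.59]
 [  -0.     -0.32    0.95 -125.61]
 [   0.      0.      0.      1.  ]] 297.5965851485487
```

View pics/w1.png

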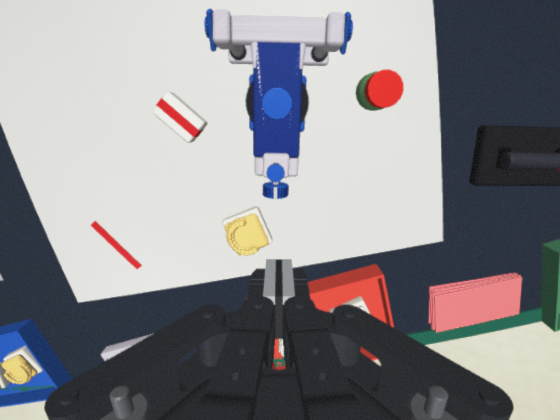

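The wrist view shows the cap at (276,172), the wheel with its white stripe on top at (275,190), and the top screw at (277,102). The frame lines up almost vertically in the image, so the yaw estimate looks good.

```bash
python3 - <<'E'
from h import *
import pickle
s=pickle.load(open("w1.pkl","rb"))
u,v,P=cloud(s)
cap=P[(P[:,2]>163)&(P[:,2]<185)&(np.hypot(P[:,0]-564,P[:,1]-79)<20)]
print("cap",len(cap),cap.mean(0),np.ptp(cap,0))
lo,hi=cap.min(0),cap.max(0);print("mid",(lo+hi)/2)
for c,n in(((277,102),"screw"),((275,190),"mark"),((276,172),"cap"),((264,190),"wl"),((288,190),"wr"),((218,30),""),((340,32),"")): print(n,w(s,*c))
sc=P[(P[:,2]>138)&(P[:,2]<150)&(np.hypot(P[:,0]-505,P[:,1]-90)<22)];print("screw",len(sc),(sc.min(0)+sc.max(0))/2,np.ptp(sc,0),sc.mean(0))
f,l,R=frame(np.radians(-11));Q=P-[564,79,0]
wh=(Q@f>14)&(Q@f<45)&(abs(Q@l)<20)&(P[:,2]>105)&(P[:,2]<145)
W=P[wh];print("wheel",len(W),np.c_[Q[wh]@f,Q[wh]@l,W[:,2]].min(0),np.c_[Q[wh]@f,Q[wh]@l,W[:,2]].max(0))
c=cv2.resize(s["pixels"][150:220,230:320],None,fx=8,fy=8,interpolation=cv2.INTER_CUBIC);cv2.imwrite("pics/w1c.png",c)
E
```

```text
cap 265 [564.279017    79.11310156 172.8457112 ] [15.26972654 15.54596382  5.68237884]
mid [564.50265464  78.9309148  171.83719417]
screw [507.27403734  91.61752505 140.30577246]
mark [588.13155161  73.94109674 136.64580602]
cap [564.24370572  79.85532868 172.73483863]
wl [587.7510983   62.49243077 129.27418071]
wr [593.09316552  86.52556241 126.35613099]
 [438.51709467  52.891331   137.98392087]
 [459.91031623 156.41697131 137.74256277]
screw 805 [508.19626323  91.07755836 140.72158232] [28.38717782 28.77276753  5.08928266] [508.17759638  91.11918363 140.88603805]
wheel 411 [ 18.10261763 -13.00877793 112.44367912] [ 34.55785198  13.070275   138.33477729]
```

View pics/w1c.png

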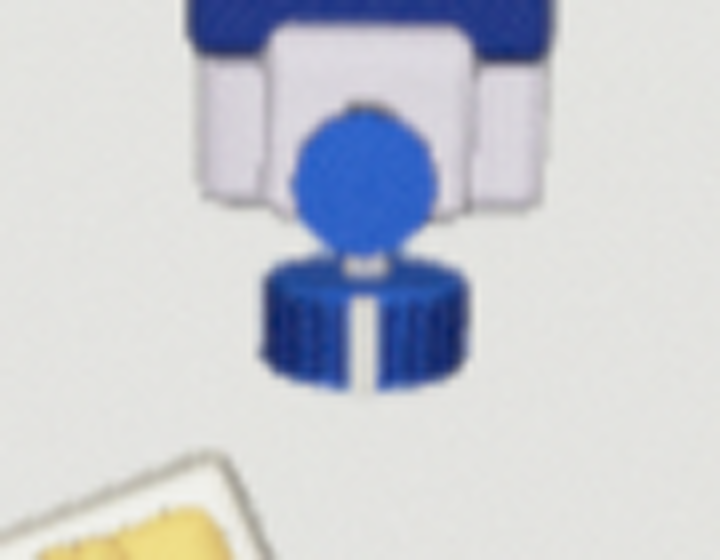

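```bash
cat >> h.py <<'E'
f,l,R=frame(np.radians(-12)); PIN=np.array([564.4,79.0,0])
def at(a,s,z): return PIN+a*f+s*l+[0,0,z]
def info(t=""):
    st=read_state();F=np.array(st["contact_force"]);d=np.array(st["tool_pos"])-PIN
    print(t,round(st["time_s"],2),"a %.1f s %.1f z %.2f"%(d@f,d@l,d[2]),"F f/l/z",(F@f).round(1),(F@l).round(1),F[2].round(1));return d[2]
E
python3 - <<'E'
from h import *
env.goto(at(31,12,175),R)
env.move_straight(at(31,12,160),R,60); info("pre")
print(env.move_straight(at(31,12,149),R,15,until_force=3)); z=info("touch")
for s in (6,0,-6,-12):
    env.move_straight(at(31,s,z-.3),R,40); info()
env.move_straight(at(31,-12,z+8),R,80)
env.move_straight(at(40,0,230),R,200); info("up")
s=snap("wrist"); c=cv2.resize(s["pixels"][130:270,190:370],None,fx=4,fy=4,interpolation=cv2.INTER_CUBIC);cv2.imwrite("pics/w2c.png",c)
E
```

```text
pre 4.45 a 31.1 s 12.0 z 160.23 F f/l/z 0.3 -0.3 -0.1
True
touch 5.06 a 31.2 s 12.0 z 150.86 F f/l/z 0.0 -0.4 6.1
 5.36 a 31.6 s 8.2 z 151.68 F f/l/z -1.5 5.2 6.3
 5.66 a 31.5 s 2.0 z 152.45 F f/l/z -3.3 1.4 13.8
 5.96 a 31.7 s -5.2 z 152.49 F f/l/z -2.8 0.6 11.7
 6.26 a 31.6 s -12.4 z 151.34 F f/l/z -1.1 -0.9 6.6
up 7.03 a 39.6 s 0.1 z 229.64 F f/l/z -1.1 0.6 -0.4
```

View pics/w2c.png

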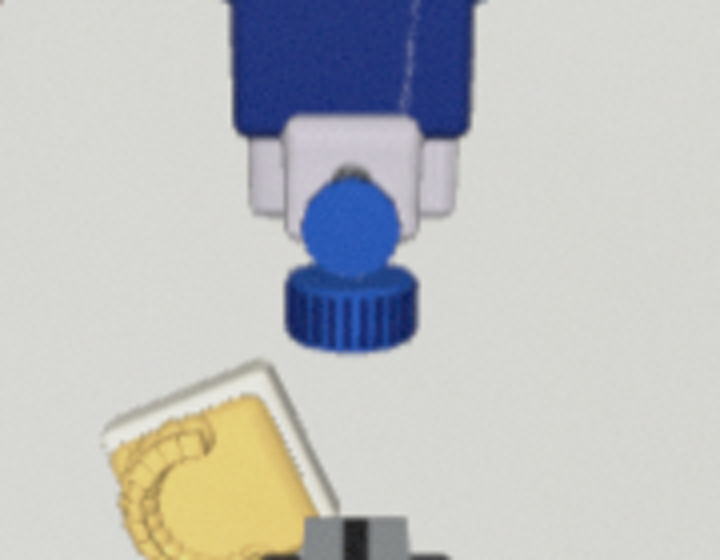

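The stripe has rolled out of view, more than about 90° towards -y. Finger contact works. I'll roll more gently and read the stripe angle by code.

```bash
cat >> h.py <<'E'
def stroke(s0=10,s1=-10,zt=151.0,zm=152.0,v=50,a=31.5):
    env.move_straight(at(a,s0,158),R,150)
    env.move_straight(at(a,s0,149),R,25,until_force=3); z=info("touch")
    n=4
    for i in range(1,n+1):
        s=s0+(s1-s0)*i/n
        env.move_straight(at(a,s,zm-(zm-zt)*(s/10)**2),R,v)
        if i in(2,4): info("  ")
    env.move_straight(at(a,s1-1,160),R,120)
def mark(n="wrist",save=None):
    if n=="wrist": env.move_straight(at(44,0,225),R,250)
    s=snap(n);u,v,P=cloud(s);Q=P-PIN
    m=(Q@f>16)&(Q@f<40)&(abs(Q@l)<16)&(P[:,2]>105)&(P[:,2]<142)
    px=s["pixels"][v,u].astype(int); sat=px.max(1)-px.min(1)
    k=m&(sat<60)&(px.min(1)>110)&(Q@f>19.5)
    sy,zz,aa=(Q@l)[k],P[k,2]-123,(Q@f)[k]
    ang=np.degrees(np.arctan2(-sy,zz)); r=np.hypot(sy,zz); g=(r>9.5)&(r<17)
    print(n,"wheel px",m.sum(),"white",k.sum(),g.sum(),"angle from top towards -y deg: med",np.median(ang[g]).round(1) if g.any() else None, ang[g].round(0)[:20], "a",aa[g].round(0)[:20],"wheel a-range",np.percentile((Q@f)[m],[2,98]).round(1))
    if save: cv2.imwrite(save,cv2.resize(s["pixels"][130:270,190:370],None,fx=4,fy=4,interpolation=cv2.INTER_CUBIC))
E
python3 - <<'E'
from h import *
mark();mark("side")
stroke();stroke()
mark(save="pics/w3c.png");mark("side")
c=PIN+26.5*f;print(c)
info()
E
```

```text
wrist wheel px 692 white 29 28 angle from top towards -y deg: med -61.0 [ 128.  127.  132.  136. -134. -130.  112.  107.  108. -115. -112.  102.
   97. -102.  111.  -80.  -94.  -79.  -74.  -82.] a [21. 21. 21. 21. 21. 21. 21. 21. 21. 21. 21. 21. 21. 21. 23. 21. 22. 27.
 28. 29.] wheel a-range [20.6 33.1]
side wheel px 40 white 6 6 angle from top towards -y deg: med 92.3 [-27.  73.  82. 103. 110. 109.] a [30. 31. 31. 23. 26. 29.] wheel a-range [18.7 31.4]
touch 8.38 a 32.6 s 10.8 z 151.46 F f/l/z 0.4 0.0 4.1
   8.88 a 32.6 s -0.6 z 152.87 F f/l/z 2.4 0.5 6.0
   9.38 a 32.7 s -11.1 z 151.91 F f/l/z 2.0 -0.8 6.8
touch 10.25 a 32.0 s 10.0 z 151.74 F f/l/z -0.9 1.3 5.7
   10.75 a 32.1 s -0.4 z 152.83 F f/l/z -0.6 0.3 5.8
   11.25 a 32.2 s -11.0 z 151.88 F f/l/z -1.4 -0.4 6.6
wrist wheel px 701 white 83 71 angle from top towards -y deg: med -57.5 [ 128.  132.  137. -136. -133. -123.  117. -119. -120.   97.  -94.   92.
  -96.  -83.  -52.  -53.  -59.  -83.  -48.  -53.] a [21. 22. 22. 22. 22. 21. 22. 22. 22. 22. 21. 22. 22. 23. 22. 22. 23. 24.
 23. 23.] wheel a-range [21.3 33.8]
side wheel px 43 white 8 4 angle from top towards -y deg: med -34.1 [-11. -26. -42. -45.] a [21. 30. 33. 33.] wheel a-range [18.7 33.7]
[590.32091142  73.49034019   0.        ]
 12.02 a 43.0 s -0.3 z 223.76 F f/l/z -0.0 0.1 0.2
```

View pics/w3c.png

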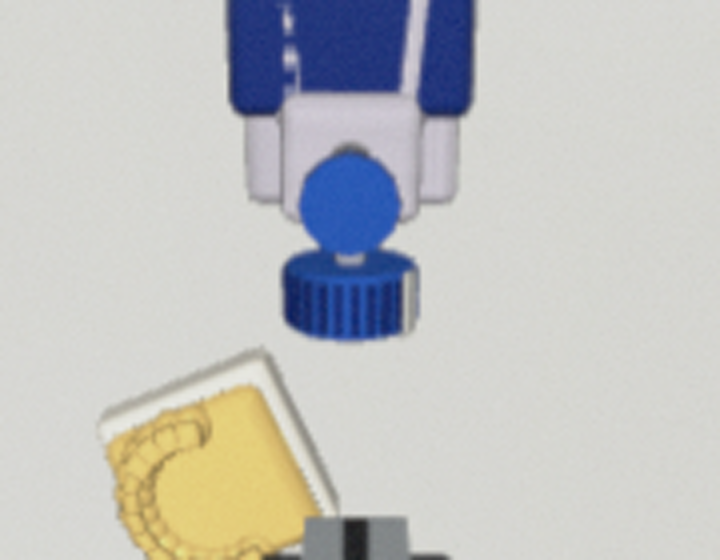

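The stripe is now at the right (+y) side of the rim (px 409 against centre 350), about -60° from the top. That makes roughly 300° so far, matching travel/13 mm. Next come four more strokes.

```bash
sed -i 's/g=(r>9.5)&(r<17)/g=(r>9.5)\&(r<17)\&(abs(ang)<75)\&(aa>24)/' h.py
python3 - <<'E'
from h import *
for i in range(4): stroke(a=32.5)
mark(save="pics/w4c.png")
E
```

```text
touch 12.97 a 33.6 s 10.8 z 151.46 F f/l/z -0.0 0.9 3.7
   13.47 a 33.6 s -0.6 z 152.88 F f/l/z 2.3 -0.1 5.7
   13.97 a 33.7 s -11.0 z 151.90 F f/l/z 1.2 -1.2 7.2
touch 14.84 a 33.0 s 10.0 z 151.78 F f/l/z -1.2 0.1 4.9
   15.34 a 33.1 s -0.4 z 152.85 F f/l/z -1.0 0.0 5.3
   15.84 a 33.3 s -11.0 z 151.92 F f/l/z -0.4 -0.6 7.0
touch 16.71 a 33.0 s 10.0 z 151.75 F f/l/z -0.8 0.0 4.8
   17.21 a 33.1 s -0.4 z 152.85 F f/l/z -0.3 0.4 6.3
   17.71 a 33.3 s -11.0 z 151.90 F f/l/z -0.7 -1.5 7.1
touch 18.57 a 33.0 s 10.0 z 151.78 F f/l/z -1.8 2.7 4.4
   19.07 a 33.1 s -0.4 z 152.86 F f/l/z -1.3 0.3 5.8
   19.57 a 33.3 s -11.0 z 151.92 F f/l/z -1.3 -1.0 7.0
wrist wheel px 727 white 119 64 angle from top towards -y deg: med -47.4 [-57. -43. -43. -49. -57. -44. -46. -52. -53. -40. -47. -50. -54. -44.
 -41. -50. -51. -40. -41. -52.] a [24. 24. 24. 24. 25. 25. 25. 25. 25. 26. 26. 26. 26. 27. 26. 27. 27. 27.
 27. 28.] wheel a-range [21.5 35.5]
```

View pics/w4c.png

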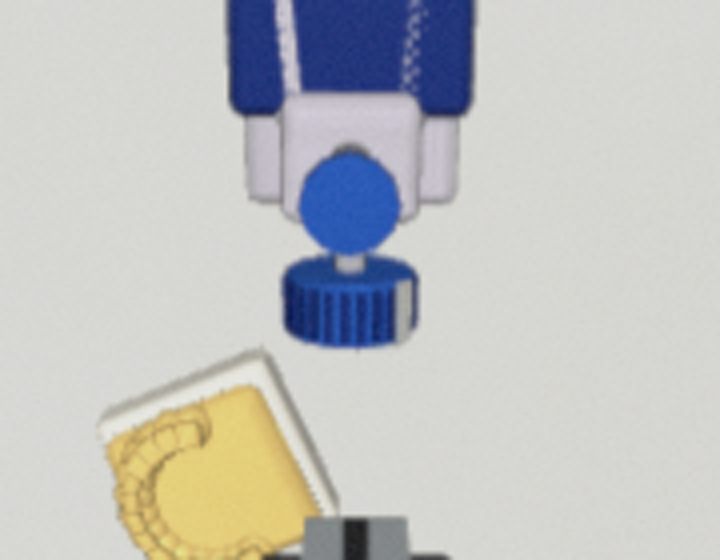

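The stripe is at about -48 to -52° and coming up for the second time. One part stroke of about 10 mm should finish it, then I'll measure.

```bash
python3 - <<'E'
from h import *
stroke(5,-5,v=30,a=32.5)
mark(save="pics/w5c.png")
E
```

```text
touch 21.23 a 33.7 s 5.2 z 152.81 F f/l/z -1.5 -0.3 6.1
   21.73 a 33.4 s 0.4 z 152.90 F f/l/z 1.0 0.5 5.6
   22.23 a 33.5 s -4.5 z 152.83 F f/l/z 0.2 0.2 7.3
wrist wheel px 726 white 140 80 angle from top towards -y deg: med -14.8 [-15. -20.  -8. -11. -14. -19. -21.  -7. -11. -15. -17. -21.  -8. -10.
 -15. -17. -19.  -8. -11. -15.] a [24. 24. 25. 25. 25. 25. 25. 25. 25. 26. 25. 26. 26. 26. 26. 26. 26. 27.
 27. 27.] wheel a-range [21.5 35.6]
```

View pics/w5c.png

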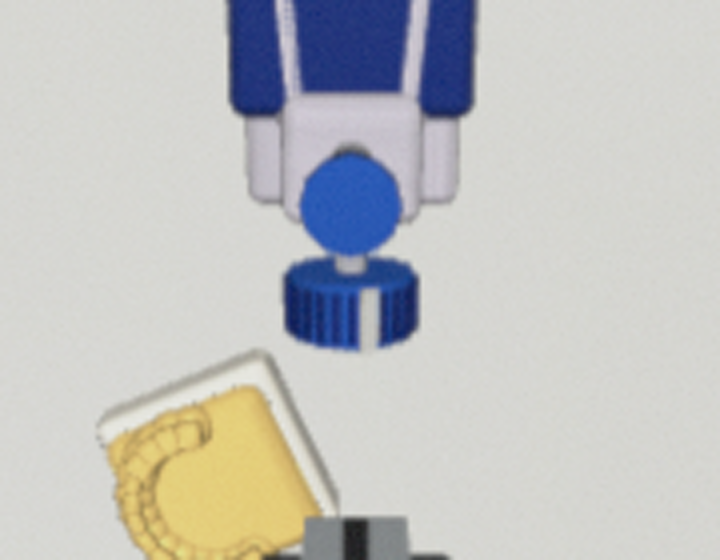

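The stripe is at px 369 against centre 350, about -15°. I'll correct that by about 3.5 mm, measure, and press the pin if it is within a few degrees.

```bash
python3 - <<'E'
from h import *
stroke(2.5,-2.2,v=20,a=32.5)
mark(save="pics/w6c.png")
E
```

```text
touch 23.87 a 33.6 s 2.7 z 152.85 F f/l/z -0.9 -0.1 5.5
   24.37 a 33.4 s 0.7 z 152.89 F f/l/z 1.3 1.4 4.5
   24.87 a 33.4 s -1.5 z 152.86 F f/l/z 0.7 1.0 5.4
wrist wheel px 726 white 135 78 angle from top towards -y deg: med 1.3 [ 9.  4.  1. -2. -5.  9.  4.  1. -2. -5.  9.  5.  1. -2. -5.  8.  4.  1.
 -2. -5.] a [25. 25. 25. 25. 25. 26. 25. 25. 25. 25. 27. 27. 26. 27. 26. 27. 27. 27.
 27. 27.] wheel a-range [21.3 35.7]
```

```bash
python3 - <<'E'
from h import *
env.move_straight(at(0,0,225),R,150)
env.move_straight(at(0,0,194),R,100); info("above")
print(env.move_straight(at(0,0,168),R,18,until_force=9)); info("down")
env.hold(0.2); info("hold")
env.move_straight(at(0,0,225),R,120)
mark()
s=snap("wrist");u,v,P=cloud(s);Q=P-PIN
k=(np.hypot(Q@f,Q@l)<9)&(P[:,2]>145);print("cap",k.sum(),np.median(P[k,2]),P[k,:2].mean(0))
k=(P[:,2]>138)&(P[:,2]<150)&(np.hypot(P[:,0]-508,P[:,1]-91)<20);print("screw",P[k].mean(0))
cv2.imwrite("pics/w7.png",s["pixels"])
E
```

```text
above 26.48 a 0.3 s -0.3 z 193.54 F f/l/z -0.0 0.0 -0.8
True
down 27.61 a 0.3 s 0.2 z 172.05 F f/l/z -1.8 -0.3 5.3
hold 27.81 a 0.2 s 0.2 z 172.03 F f/l/z -0.8 -0.1 6.2
wrist wheel px 779 white 142 80 angle from top towards -y deg: med 1.5 [ 5.  1. -1. -5.  9.  2. -2. -5.  8.  4.  2. -2. -4.  9.  4.  2. -2. -5.
  8.  5.] a [25. 24. 24. 25. 26. 25. 25. 25. 26. 26. 26. 26. 26. 27. 26. 27. 27. 27.
 28. 27.] wheel a-range [17.7 35.7]
cap 445 154.8765556899947 [564.30847923  79.13591048]
screw [508.16135466  91.34085774 140.8781549 ]
```

```bash
python3 - <<'E'
from h import *
print(env.close_job())
E
```

```text
the job is handed in; nothing more can be done
None
```

The job is handed in: the lock wheel is two turns loose (stripe about 1.5° from the top), the pin's cap measures 154.9 mm above the bench (155 with the foot on the table), and the articulator did not move.

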